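# Quarter-turn the clamp nuts of a filter cell in order

### The arm

A 7-joint arm with a two-finger parallel gripper is mounted at the origin on a cart in front of the work surface, level with it; the furniture and walls round the work are solid. World frame = base frame: x ahead of the robot, y to its left, z up, the work surface at z = 0. Lengths are in m, angles in rad, forces in N, time in s.
With the tool pointing down it reaches from about 0.425 to 1.025 m from the base axis. Payload 9.4 kg.
Tool frame: the origin (TCP) lies between the finger pads; the fingertips stand 11 mm ahead of it and the grasp point (between the pads) lies 8 mm behind it; z points along the fingers, x is the direction in which the jaws open and shut, and the axes are right-handed (so a half turn about z gives the same grasp; the last joint's range is limited). The gripper opens to 93 mm and grips with 3 to 60 N. Pads are 15 mm wide; open, the fingers measure 128 mm over their backs; the gripper's body (75 mm by 188 mm) begins 65 mm behind the grasp point.
Start: joints at [1.14, 0.599, -0.003, 1.599, 0.002, 0.943, -0.08], TCP at [0.251, -0.68, 0.209] pointing down, gripper open.
Joint ranges: [-2.57, 2.57], [-0.35, 1.97], [-1.29, 1.29], [0.11, 2.56], [-1.05, 4.19], [0.11, 1.86], [-2.63, 2.63]. Speed limits (rad/s): [2.22, 2.22, 3.01, 3.01, 3.14, 3.14, 3.14].

### API

Orientations are given as a unit quaternion [w, x, y, z].
In Python, from workcell import robot, optics, nets gives the robot as it stands.
- The arm moves only by the tool jog_arm, never from a script. Its argument "series" is a list that holds one entry, the list of rows, each a list of 5 numbers: the closure, from -1 (fully open) to 1 (shut), then the shift along the tool's x, y, z as a fraction of full scale, then the turn about the tool's z as a fraction of full scale. In form: [[[hand, x, y, z, spin], ...]]. A call has 1 to 20 rows; each row shifts and turns the pose as measured when the row begins, along the tool's axes as they then stand; what a row does not reach is not made up. Full scale, the value 1, is 0.025 m for a shift and 0.1 rad for a turn. A row lasts 1/8 s, in which the tool goes at most 62.5 mm and 10.7 degrees, less where a joint would pass 70% of its speed; a pose out of reach is approached as far as the arm can. A call with a number of a shift or a turn outside -1 to 1 is refused whole. A call with a gripper value outside its range is refused whole. The fingers move at their own pace and stop on an object; "force" is the grip in N (left out, the last holds). Time passes only in rows, so rows that do not move let the fingers close. It gives the time, the measured TCP pose, the force and the opening at its end, in the units of the state.
- robot.state(): the state, without advancing time (a new reading comes with each control period).
- optics.camera(name): name is "scene" or "side" or "wrist"; returns the picture (420x560x3 uint8, blue, green, red); there is no depth.
- optics.camera_model(name): a dict with "K" (3x3 intrinsics, pixels), "dist" ([k1, k2, p1, p2, k3] as OpenCV has them; the pictures are not rectified), "world_to_cam" (4x4, takes a point from world to camera coordinates); the wrist camera has in their place "T_tool_cam" (4x4, takes a point from camera to tool coordinates, whose origin is the TCP and whose axes are the tool frame's). Camera axes: x right, y down, z forward; pixel columns grow to the right and rows downward; lengths in m; the calibration is good to about 2 mm. A picture is of the moment at which its call begins: read the wrist's pose just before it. camera_model takes no time and is no camera call.
- robot.finish_job(): hands the job in, once; it reports no verdict.
Trained networks look in the newest picture that a camera, given by its name, has taken for a name from the list of things; names that differ only in an ending like _2 or _b are one class to them, and where a whole thing is asked for, a point or a joint stands for the part that bears it (a point fixed in the world has none). Each returns a list of dicts, best first, with "confidence" (0 to 1); they miss things now and then, are a little off and sometimes report something else, mostly with a low value. They report only what shows in the picture. A call takes as long as a camera call.
- nets.outline_of(camera, query): "pixels" (420x560 bool, what is visible of it).
- nets.mark_of(camera, query): "point" ([x, y, z] in m, in world coordinates, good to about 4 mm: a listed point, or the origin of a listed thing).
The state is a dict: "time_s": time; "joints": joint angles; "joint_vel": joint speeds; "tau": joint torques, N m; "eef_pos": TCP position; "tool_rot": TCP orientation; "force": force on the tool from outside, world axes, zero at the start; "wrist_torque": the same for the moment, N m; "width": finger opening in m.
Only numpy, scipy, OpenCV 4.12 (cv2) and the standard library are available. Lean on these libraries where they do the work, as an engineer would, in place of code of your own. Each camera call takes 0.05 s, during which the arm holds its last target. There are 200 camera calls.

### The job

The round filter cell is closed by a four-armed clamp with a bar nut at the end of each arm. Tighten the red nut by a quarter turn clockwise, seen from above, until its bar lines up with its arm like the two black ones; then do the same with the yellow nut, the next one clockwise round the rim. Leave the black nuts as they are.

Things in the scene. Friction and masses are not known exactly. Their poses are not given: they have to be found in the camera images.
- filter_cell: Round filter cell, 224 mm across, fixed to the worktop, glass between steel plates; origin at the centre of its underside. On top a steel cross of four arms 90 degrees apart, top face 84 mm up, hub plug 98 mm up. Nut axes are 90 mm from the centre: red on the cell's +x arm, yellow on -y (next clockwise), black on -x and +y.
- nut_red_grip (a point): Red bar nut: point on its vertical turning axis at grip height, about 114 mm above the worktop. Bar 50 mm long (along this point's x axis, turning with it), 13 mm thick (y axis), from 23 mm below the point to 13 mm above; under it a round steel collar, 24 mm across, 7 mm tall, on the arm. Grip it across its thickness from above; it stays where it is left.
- nut_yellow_grip (a point): Yellow bar nut: point on its vertical turning axis at grip height, about 114 mm above the worktop. Bar 50 mm long (along this point's x axis, turning with it), 13 mm thick (y axis), from 23 mm below the point to 13 mm above; under it a round steel collar, 24 mm across, 7 mm tall, on the arm. Grip it across its thickness from above; it stays where it is left.
- nut_red (a joint): angle of the red bar nut in rad, growing clockwise seen from above: 0 = bar along the rim (square to its arm), 1.57 = a quarter turn clockwise, bar in line with its arm. Starts at 0.05 to 0.30; turns stiffly (about 0.12 N m), with no stop at the quarter turn.
- nut_yellow (a joint): angle of the yellow bar nut in rad, growing clockwise seen from above: 0 = bar along the rim (square to its arm), 1.57 = a quarter turn clockwise, bar in line with its arm. Starts at 0.05 to 0.30; turns stiffly (about 0.12 N m), with no stop at the quarter turn.
- nut_black_a (a joint): angle of the first black bar nut in rad, growing clockwise seen from above: 0 = bar along the rim (square to its arm), 1.57 = a quarter turn clockwise, bar in line with its arm. Opposite the red nut, of the same size; already tight, near 1.57. Not to be turned.
- nut_black_b (a joint): angle of the second black bar nut in rad, growing clockwise seen from above: 0 = bar along the rim (square to its arm), 1.57 = a quarter turn clockwise, bar in line with its arm. Opposite the yellow nut, of the same size; already tight, near 1.57. Not to be turned.

How it is judged:
On the way, in this order (a step that is already met when the one before it is completed fails the run):
1. the red nut has been turned a quarter turn clockwise, while the yellow one has not been turned yet (value of joint nut_red between 1.29 and 1.85 rad and value of joint nut_yellow between -0.2 and 0.5 rad), for 0.2 s.
2. then the yellow nut has been turned a quarter turn clockwise, the red one staying (value of joint nut_yellow between 1.29 and 1.85 rad and value of joint nut_red between 1.29 and 1.85 rad), for 0.2 s.
At the end, for the whole second after the job is handed in: The red and the yellow nut stand a quarter turn clockwise, their bars in line with their arms within 16 degrees (joints 1.29 to 1.85 rad), and the black nuts are still in line likewise (all of step 2 and value of joint nut_black_a between 1.29 and 1.85 rad and value of joint nut_black_b between 1.29 and 1.85 rad); the robot touches nothing.
It fails at once if a black nut is turned away from its arm by more than 16 degrees (not (value of joint nut_black_a between 1.29 and 1.85 rad) or not (value of joint nut_black_b between 1.29 and 1.85 rad)).
It also fails if it takes over 43 s, if anything falls off the work surface, if the arm or the gripper's body presses on something with over 40 N, if the wrist force passes 120 N, or if a joint passes its speed limit or range.

## Working session

There is one attempt and no reset: what is moved stays moved. The work goes in short steps, Python scripts to look and compute and a tool call to move; the robot and the scene stay as the last step left them, time stands still between calls to the robot, and variables do not carry over. Pictures are saved under pics/ and viewed, on a budget of 10 in all, crops included, one or two more only if the job needs it, and the job is handed in when it is done.

Besides the shell and the picture viewer there is one more tool, called after "Call:" by a JSON object that holds its "fn" and its "kwargs". jog_arm: Moves the arm, as the interface text tells. Shift numbers are shares of 0.025 m and turn numbers shares of 0.1 rad, none past 1 either way. Its arguments: {"type":"object","properties":{"series":{"type":"array","items":{"type":"array","items":{"type":"array","items":{"type":"number","minimum":-1,"maximum":1}}}},"force":{"type":"number"}},"required":["series"]}

```bash
mkdir -p pics
python3 - <<'E'
from workcell import robot, optics, nets
import cv2, numpy as np
s=robot.state(); print(s['time_s'],s['eef_pos'],s['tool_rot'],s['width'])
a=optics.camera("scene"); b=optics.camera("side")
cv2.imwrite("pics/a.png",np.vstack([a,b])[:, :]) 
cv2.imwrite("pics/a.png",cv2.resize(np.hstack([a,b]),(800,300)))
for c in ("scene","side"):
  for q in ("filter_cell","nut_red_grip","nut_yellow_grip","nut_black_a"):
    print(c,q,[(np.round(d['point'],3),round(d['confidence'],2)) for d in nets.mark_of(c,q)][:3])
E
```

```text
0.0 [ 0.25101389 -0.67964411  0.20837155] [-3.65460097e-04  8.20545642e-01 -5.71580509e-01 -6.61759528e-04] 0.092518610526468
scene filter_cell [(array([ 0.589, -0.108, -0.002]), 0.59)]
scene nut_red_grip [(array([ 0.639, -0.189,  0.112]), 0.82)]
scene nut_yellow_grip [(array([ 0.515, -0.155,  0.113]), 0.7)]Traceback (most recent call last):
  File "<stdin>", line 9, in <module>
ValueError: it knows: filter_cell, nut_red_grip, nut_yellow_grip
```

Run:
```python
from workcell import robot, optics, nets
import cv2, numpy as np
for c in ("side",):
  optics.camera(c)
  for q in ("filter_cell","nut_red_grip","nut_yellow_grip"):
    print(c,q,[(np.round(d['point'],3),round(d['confidence'],2)) for d in nets.mark_of(c,q)][:3])
from scipy.spatial.transform import Rotation as R
s=robot.state();q=s['tool_rot'];print(s['time_s'],R.from_quat([q[1],q[2],q[3],q[0]]).as_matrix().round(3))
print(optics.camera_model("wrist"))
```

```text
side filter_cell [(array([ 0.588, -0.108,  0.003]), 0.62)]
side nut_red_grip [(array([ 0.634, -0.185,  0.112]), 0.89)]
side nut_yellow_grip [(array([ 0.514, -0.154,  0.116]), 0.78)]
0.45 [[ 0.347 -0.938 -0.   ]
 [-0.938 -0.347  0.   ]
 [-0.     0.    -1.   ]]
{'K': array([[313.26299906,   0.        , 275.95117541],
       [  0.        , 313.26299906, 208.47866811],
       [  0.        ,   0.        ,   1.        ]]), 'dist': array([-0.01031911,  0.        ,  0.        ,  0.        ,  0.        ]), 'T_tool_cam': array([[ 9.99999247e-01,  6.01264673e-04, -1.06958886e-03,
        -3.56321087e-04],
       [-2.58897894e-04,  9.55477462e-01,  2.95063979e-01,
        -8.30775363e-02],
       [ 1.19937960e-03, -2.95063480e-01,  9.55476899e-01,
        -1.75728158e-01],
       [ 0.00000000e+00,  0.00000000e+00,  0.00000000e+00,
         1.00000000e+00]])}
```

View pics/a.png

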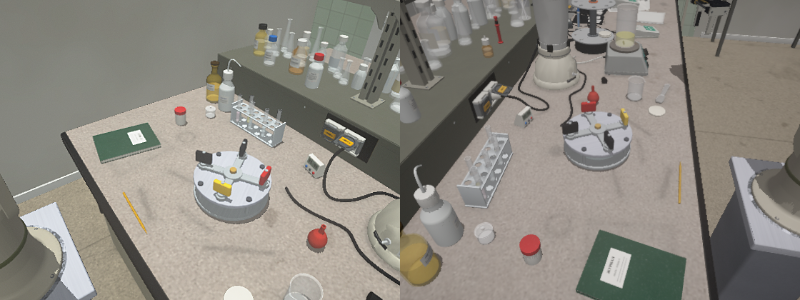

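Run:
```python
from workcell import robot, optics, nets
import cv2, numpy as np
out=[]
for c in ("scene","side"):
  im=optics.camera(c); m=optics.camera_model(c); W=np.array(m["world_to_cam"])
  def pr(P): return cv2.projectPoints(np.array(P,float).reshape(-1,1,3),cv2.Rodrigues(W[:3,:3])[0],W[:3,3],m["K"],np.array(m["dist"]))[0].reshape(-1,2).astype(int)
  for z,col in ((0,(255,0,0)),(0.1,(0,255,0)),(.2,(0,0,255))):
    t=np.linspace(0,1,12)[:,None]; P=np.array([.251,-.68,0])*(1-t)+np.array([.636,-.187,0])*t; P[:,2]=z
    for p in pr(P): cv2.circle(im,tuple(map(int,p)),3,col,-1)
  out.append(im)
cv2.imwrite("pics/b.png",cv2.resize(np.hstack(out),(800,300)))
```

```text
(no output)
```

View pics/b.png

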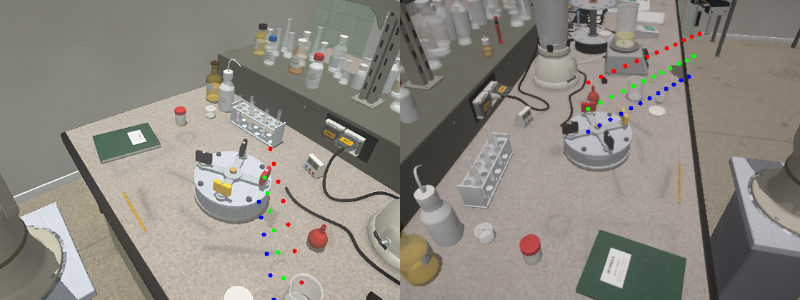

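Call:
{"fn": "jog_arm", "kwargs": {"series": [[[-1,-0.6,-1,-0.4,0],[-1,-0.6,-1,-0.4,0],[-1,-0.62,-1,-0.4,0],[-1,-0.62,-1,0,0],[-1,-0.62,-1,0,0],[-1,-0.62,-1,0,0],[-1,-0.62,-1,0,0],[-1,-0.62,-1,0,0],[-1,-0.62,-1,0,0],[-1,-0.62,-1,0,0],[-1,-0.62,-1,0,0],[-1,-0.62,-1,0,0],[-1,-0.62,-1,0,0],[-1,-0.62,-1,0,0],[-1,-0.62,-1,0,0],[-1,-0.62,-1,0,0],[-1,-0.62,-1,0,0],[-1,-0.62,-1,0,0],[-1,-0.62,-1,0,0],[-1,-0.62,-1,0,0]]]}}

```text
time_s: 3.05
eef_pos: [0.6306, -0.1751, 0.254]
tool_rot: [-0.004, 0.826, -0.564, 0.006]
force: [0.7, -0.5, -0.4]
width: 0.0931
```

```bash
cat > h.py <<'E'
from workcell import robot, optics, nets
import cv2, numpy as np, sys
from scipy.spatial.transform import Rotation as R
def pose():
  s=robot.state();q=s['tool_rot'];T=np.eye(4);T[:3,:3]=R.from_quat([q[1],q[2],q[3],q[0]]).as_matrix();T[:3,3]=s['eef_pos'];return s,T
def look(name,qs=("nut_red_grip","nut_yellow_grip")):
  s,T=pose(); im=optics.camera("wrist"); m=optics.camera_model("wrist")
  C=T@np.array(m["T_tool_cam"])
  print("t",s['time_s'],"tcp",np.round(T[:3,3],4),"yaw",np.degrees(np.arctan2(T[1,0],T[0,0])).round(1))
  for q in qs:
    print(q,[(np.round(d['point'],4),round(d['confidence'],2)) for d in nets.mark_of("wrist",q)][:2])
    hue=cv2.cvtColor(im,cv2.COLOR_BGR2HSV)
    o=nets.outline_of("wrist",q)
    if not o: continue
    px=np.argwhere(o[0]['pixels'])[:,::-1].astype(float)
    n=cv2.undistortPoints(px.reshape(-1,1,2),m["K"],np.array(m["dist"])).reshape(-1,2)
    d=np.c_[n,np.ones(len(n))]@C[:3,:3].T
    P=C[:3,3]+d*((.127-C[2,3])/d[:,2])[:,None]
    r=cv2.minAreaRect((P[:,:2]*1000).astype(np.float32))
    b=cv2.boxPoints(r);e=max((b[1]-b[0],b[2]-b[1]),key=np.linalg.norm)
    u,v=np.linalg.eigh(np.cov(P[:,:2].T));
    print("  rect c",np.round(r[0],1),np.round(r[1],1),"bar yaw rect",round(np.degrees(np.arctan2(e[1],e[0])),1),"pca",round(np.degrees(np.arctan2(v[1,1],v[0,1])),1),"px",px.mean(0).round())
  cv2.imwrite(f"pics/{name}.png",im)
E
python3 -c "
from h import *
look('c')"
```

```text
t 3.05 tcp [ 0.6306 -0.1751  0.254 ] yaw -68.7
nut_red_grip [(array([ 0.6335, -0.1907,  0.1129]), 0.57), (array([ 0.5874, -0.1107, -0.0011]), 0.24)]
  rect c [ 638.6 -185.9] [51.6 19.8] bar yaw rect 31.1 pca -158.9 px [288. 196.]
nut_yellow_grip [(array([ 0.5102, -0.1523,  0.1161]), 0.83)]
  rect c [ 526.4 -152.9] [38.3 49.8] bar yaw rect -72.3 pca 127.4 px [223. 281.]
```

View pics/c.png

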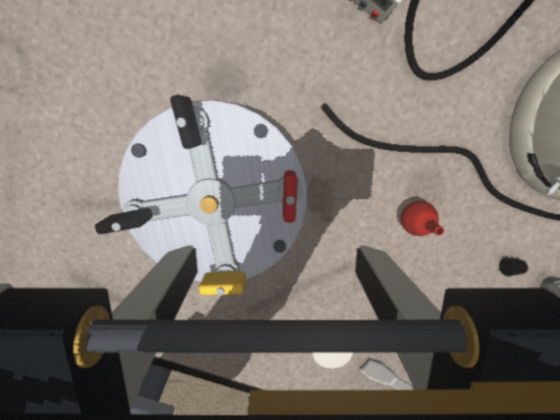

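Call:
{"fn": "jog_arm", "kwargs": {"series": [[[-1,0.2,0,0.9,0],[-1,0.2,0,0.9,0],[-1,0.13,0,0.9,0],[-1,0,0,0.9,0],[-1,0,0,0,0]]], "force": 30}}

```text
time_s: 3.92
eef_pos: [0.6321, -0.1965, 0.1634]
tool_rot: [-0.003, 0.823, -0.568, 0.007]
force: [-0.0, 0.8, -0.2]
width: 0.0927
```

```bash
python3 -c "
from h import *
look('d')"
```

```text
t 3.925 tcp [ 0.6321 -0.1965  0.1634] yaw -69.2
nut_red_grip [(array([ 0.6334, -0.1905,  0.1146]), 0.67)]
  rect c [ 639.8 -186.8] [54.2 19.2] bar yaw rect 21.0 pca -160.6 px [267. 216.]
nut_yellow_grip [(array([ 0.5095, -0.154 ,  0.1138]), 0.88)]
  rect c [ 547.6 -159.8] [14.5 30.2] bar yaw rect -69.4 pca 102.2 px [193. 313.]
```

View pics/d.png

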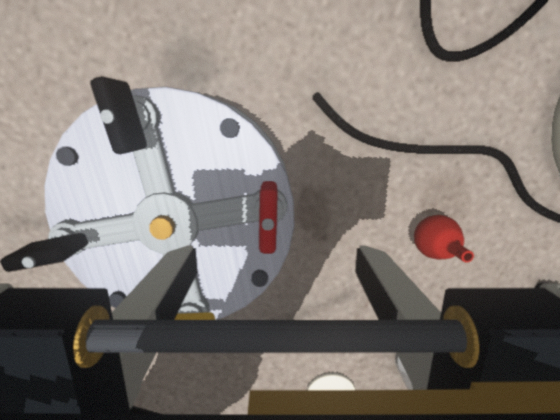

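```bash
python3 -c "
from h import *
s,T=pose();m=optics.camera_model('wrist');C=np.array(m['T_tool_cam'])
for p in [(268,224),(269,182),(268,252)]:
  n=cv2.undistortPoints(np.array([[p]],float),m['K'],m['dist']).ravel()
  d=C[:3,:3]@np.r_[n,1]
  for z in (.127,.13):
    k=((T[2,3]-z)-C[2,3])/d[2]; P=C[:3,3]+k*d; print(p,z,'tool',P.round(4),'world',(T@np.r_[P,1])[:3].round(4))
"
```

```text
(268, 224) 0.127 tool [-0.0064 -0.005   0.0389] world [ 0.6374 -0.1883  0.127 ]
(268, 224) 0.13 tool [-0.0063 -0.0061  0.0359] world [ 0.6384 -0.188   0.13  ]
(269, 182) 0.127 tool [-0.0055 -0.0362  0.0389] world [ 0.6668 -0.178   0.1275]
(269, 182) 0.13 tool [-0.0054 -0.0368  0.0359] world [ 0.6674 -0.1779  0.1305]
(268, 252) 0.127 tool [-0.0065  0.0173  0.0389] world [ 0.6165 -0.1961  0.1267]
(268, 252) 0.13 tool [-0.0065  0.0159  0.0359] world [ 0.6177 -0.1956  0.1297]
```

Call:
{"fn": "jog_arm", "kwargs": {"series": [[[-1,-0.24,-0.2,0.3,0],[-1,0,0,0.7,0],[-1,0,0,0.7,0],[-1,0,0,0.4,0],[-1,0,0,0,0]]], "force": 30}}

```text
time_s: 4.8
eef_pos: [0.6381, -0.1876, 0.1099]
tool_rot: [-0.004, 0.824, -0.567, 0.009]
force: [-0.1, 0.3, 0.1]
width: 0.0927
```

Call:
{"fn": "jog_arm", "kwargs": {"series": [[[1,0,0,0,0],[1,0,0,0,0],[1,0,0,0,0],[1,0,0,0,0],[1,0,0,0,0],[1,0,0,0,0],[1,0,0,0,0]]], "force": 30}}

```text
time_s: 5.68
eef_pos: [0.6388, -0.1881, 0.1114]
tool_rot: [-0.004, 0.823, -0.567, 0.01]
force: [-0.1, -0.0, -0.3]
width: 0.0276
```

Call:
{"fn": "jog_arm", "kwargs": {"series": [[[1,0,0,0,0],[1,0,0,0,0],[1,0,0,0,0],[1,0,0,0,0]]]}}

```text
time_s: 6.18
eef_pos: [0.6388, -0.188, 0.1113]
tool_rot: [-0.004, 0.823, -0.567, 0.01]
force: [0.1, 0.0, 0.7]
width: 0.0123
```

Call:
{"fn": "jog_arm", "kwargs": {"series": [[[1,0,0,0,0.7],[1,0,0,0,1],[1,0,0,0,1],[1,0,0,0,1],[1,0,0,0,1],[1,0,0,0,1],[1,0,0,0,0]]]}}

```text
time_s: 7.05
eef_pos: [0.6389, -0.1896, 0.1113]
tool_rot: [0.006, -0.625, 0.781, -0.009]
force: [-0.2, -0.2, -0.2]
width: 0.0125
```

```bash
python3 -c "
from h import *
s,T=pose();print(np.degrees(np.arctan2(T[1,0],T[0,0])),s['joints'],s['wrist_torque'],T[:3,3])"
```

```text
-102.65180516426838 [ 0.12942408  0.63299959  0.11243043  1.84561644 -0.10738888  0.64627666
 -1.48700724] [-0.07432056  0.08588474  0.05057091] [ 0.63889354 -0.18961549  0.11131994]
```

Call:
{"fn": "jog_arm", "kwargs": {"series": [[[1,0,0,0,1],[1,0,0,0,1],[1,0,0,0,1],[1,0,0,0,1],[1,0,0,0,1],[1,0,0,0,1],[1,0,0,0,1],[1,0,0,0,1],[1,0,0,0,0]]]}}

```text
time_s: 8.18
eef_pos: [0.6375, -0.1914, 0.1113]
tool_rot: [0.008, -0.272, 0.962, -0.007]
force: [-0.5, -1.1, 1.4]
width: 0.0123
```

```bash
python3 -c "
from h import *
s,T=pose();print(np.degrees(np.arctan2(T[1,0],T[0,0])),s['joints'],s['wrist_torque'],T[:3,3])"
```

```text
-148.44397316732824 [-0.01492267  0.65489196  0.34331572  1.85609607 -0.33309646  0.66559381
 -2.06818132] [-0.19140881  0.21485724 -0.01172674] [ 0.63748979 -0.19143148  0.11133105]
```

Call:
{"fn": "jog_arm", "kwargs": {"series": [[[-1,0,0,0,0],[-1,0,0,0,0],[-1,0,0,0,0],[-1,0,0,-0.5,0],[-1,0,0,-1,0],[-1,0,0,-1,0],[-1,0,0,-1,0],[-1,0,0,-0.5,-1],[-1,0,0,0,-1],[-1,0,0,0,-1],[-1,0,0,0,-1],[-1,0,0,0,-1],[-1,0,0,0,-1],[-1,0,0,0,-1],[-1,0,0,0,-1],[-1,0,0,0,-1],[-1,0,0,0,-1],[-1,0,0,0,-1],[-1,0,0,0,-1],[-1,0,0,0,-1]]]}}

```text
time_s: 10.68
eef_pos: [0.6361, -0.1935, 0.2309]
tool_rot: [-0.003, 0.814, -0.581, 0.017]
force: [-0.3, 0.6, -0.3]
width: 0.093
```

```bash
python3 -c "
from h import *
look('e')"
```

```text
t 10.675 tcp [ 0.6361 -0.1935  0.2309] yaw -71.1
nut_red_grip [(array([ 0.6328, -0.1923,  0.1149]), 0.77)]
  rect c [ 642.2 -183.9] [25.3 49.2] bar yaw rect -59.1 pca 122.8 px [268. 200.]
nut_yellow_grip [(array([ 0.5095, -0.1544,  0.1114]), 0.59)]
  rect c [ 527.8 -154.2] [36.5 51.1] bar yaw rect -65.5 pca 137.1 px [206. 296.]
```

Call:
{"fn": "jog_arm", "kwargs": {"series": [[[-1,0,0,0,-1],[-1,0,0,0,-1],[-1,0,0,0,-1],[-1,0,0,0,-1],[-1,0,0,0,-1],[-1,0,0,0,-1],[-1,0,0,0,-1],[-1,0,0,0,-1],[-1,0,0,0,-1],[-1,0,0,0,-1],[-1,0,0,0,-1],[-1,0,0,0,-1],[-1,0,0,0,-1],[-1,0,0,0,-1],[-1,0,0,0,-1],[-1,0,0,0,-1]]]}}

```text
time_s: 12.92
eef_pos: [0.6354, -0.1934, 0.2313]
tool_rot: [0.011, 0.982, 0.188, 0.011]
force: [-0.4, -0.4, 0.7]
width: 0.093
```

```bash
python3 -c "
from h import *
s,T=pose();print(np.degrees(np.arctan2(T[1,0],T[0,0])),s['joints'],T.round(3)); print(np.linalg.inv(T)@np.r_[.512,-.1545,.17,1])"
```

```text
21.65326395782836 [ 0.46867037  0.51755581 -0.4010761   1.73310569  0.26555125  0.91367072
  0.33452593] [[ 0.929  0.368  0.027  0.635]
 [ 0.369 -0.929 -0.018 -0.193]
 [ 0.018  0.027 -0.999  0.231]
 [ 0.     0.     0.     1.   ]]
[-0.10140954 -0.08327428  0.05720675  1.        ]
```

Call:
{"fn": "jog_arm", "kwargs": {"series": [[[-1,-0.85,-0.7,0,0],[-1,-0.85,-0.7,0,0],[-1,-0.8,-0.65,0.4,0],[-1,-0.8,-0.65,0.9,0],[-1,-0.75,-0.63,0.98,0],[-1,0,0,0,0]]]}}

```text
time_s: 13.68
eef_pos: [0.509, -0.1539, 0.1693]
tool_rot: [0.012, 0.983, 0.183, 0.012]
force: [1.2, -0.7, 0.3]
width: 0.0927
```

```bash
python3 -c "
from h import *
look('f')"
```

```text
t 13.675 tcp [ 0.509  -0.1539  0.1693] yaw 21.1
nut_red_grip []
nut_yellow_grip [(array([ 0.512 , -0.1549,  0.1131]), 0.59), (array([ 0.5907, -0.1084,  0.0053]), 0.55)]
  rect c [ 510.  -150.9] [19.1 55.6] bar yaw rect -69.5 pca 114.3 px [278. 222.]
```

View pics/f.png

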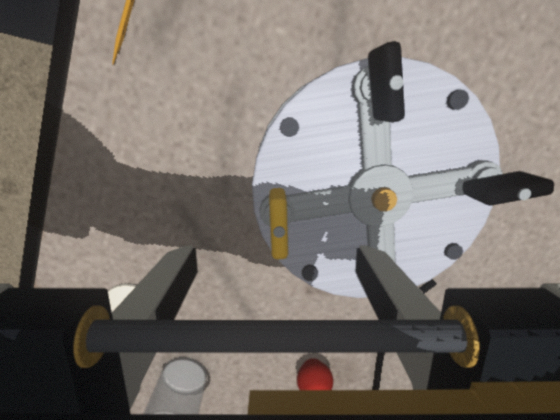

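```bash
python3 -c "
from h import *
s,T=pose();m=optics.camera_model('wrist');C=T@np.array(m['T_tool_cam'])
n=cv2.undistortPoints(np.array([[(279.,231.)]]),m['K'],m['dist']).ravel()
d=C[:3,:3]@np.r_[n,1]; P=C[:3,3]+d*(.128-C[2,3])/d[2]; print(P)
for Q in (P,np.array([.512,-.1549,.113])): Q[2]=.111; print(np.linalg.inv(T)@np.r_[Q,1])"
```

```text
[ 0.51746223 -0.15630339  0.128     ]
[0.00242747 0.00154344 0.06024258 1.        ]
[-0.00216232 -0.00172707  0.06003505  1.        ]
```

Call:
{"fn": "jog_arm", "kwargs": {"series": [[[-1,0,0,0.6,0],[-1,0,0,0.7,0],[-1,0,0,0.7,0],[-1,0,0,0.4,0],[1,0,0,0,0],[1,0,0,0,0],[1,0,0,0,0],[1,0,0,0,0],[1,0,0,0,0],[1,0,0,0,0],[1,0,0,0,0],[1,0,0,0,0],[1,0,0,0,0],[1,0,0,0,0],[1,0,0,0,0]]], "force": 30}}

```text
time_s: 15.8
eef_pos: [0.5141, -0.1584, 0.1092]
tool_rot: [0.014, 0.983, 0.181, 0.013]
force: [0.1, 0.4, -0.2]
width: 0.0126
```

```bash
python3 -c "
from h import *
s,T=pose();print(np.degrees(np.arctan2(T[1,0],T[0,0])),s['joints'],T.round(3),s['wrist_torque'],s['width'])"
```

```text
20.916874018497357 [ 0.41416069  0.52575268 -0.32655727  2.13066937  0.38079268  0.50514963
  0.16276813] [[ 0.934  0.356  0.031  0.514]
 [ 0.357 -0.934 -0.023 -0.158]
 [ 0.02   0.033 -0.999  0.109]
 [ 0.     0.     0.     1.   ]] [-0.07776738  0.09034002  0.08407092] 0.012636988266590946
```

Call:
{"fn": "jog_arm", "kwargs": {"series": [[[1,0,0,0,0.9],[1,0,0,0,1],[1,0,0,0,1],[1,0,0,0,1],[1,0,0,0,1],[1,0,0,0,1],[1,0,0,0,1],[1,0,0,0,1],[1,0,0,0,1],[1,0,0,0,1],[1,0,0,0,1],[1,0,0,0,1],[1,0,0,0,1],[1,0,0,0,1],[1,0,0,0,0]]]}}

```text
time_s: 17.68
eef_pos: [0.5114, -0.1575, 0.1091]
tool_rot: [0.004, 0.862, -0.507, 0.016]
force: [-0.9, -1.5, 2.5]
width: 0.0125
```

```bash
python3 -c "
from h import *
s,T=pose();print(np.degrees(np.arctan2(T[1,0],T[0,0])),T[:3,3],s['wrist_torque'],s['width'])"
```

```text
-60.98991707702085 [ 0.51136593 -0.15747015  0.10910509] [-0.33794539  0.49170162  0.00874925] 0.01251612387107198
```

Call:
{"fn": "jog_arm", "kwargs": {"series": [[[-1,0,0,0,0],[-1,0,0,0,0],[-1,0,0,0,0],[-1,0,0,-0.5,0],[-1,0,0,-1,0],[-1,0,0,-1,0],[-1,0,0,-1,0],[-1,0,0,-1,0],[-1,0,0,-1,0],[-1,0,0,-1,0],[-1,0,-0.8,0,0],[-1,0,-0.8,0,0],[-1,0,-0.8,0,0],[-1,0,0,0,0]]]}}

```text
time_s: 19.42
eef_pos: [0.5635, -0.121, 0.2816]
tool_rot: [0.003, 0.863, -0.504, 0.018]
force: [-0.4, 0.4, 0.1]
width: 0.0931
```

```bash
python3 -c "
from h import *
look('g')"
```

```text
t 19.425 tcp [ 0.5635 -0.121   0.2816] yaw -60.6
nut_red_grip [(array([ 0.6345, -0.1887,  0.1127]), 0.75)]
  rect c [ 638.  -181.9] [21.3 53.3] bar yaw rect -60.7 pca 116.5 px [355. 162.]
nut_yellow_grip [(array([ 0.513 , -0.1526,  0.1133]), 0.86)]
  rect c [ 518.2 -151.1] [57.4 21.5] bar yaw rect 28.9 pca -147.8 px [275. 238.]
```

View pics/g.png

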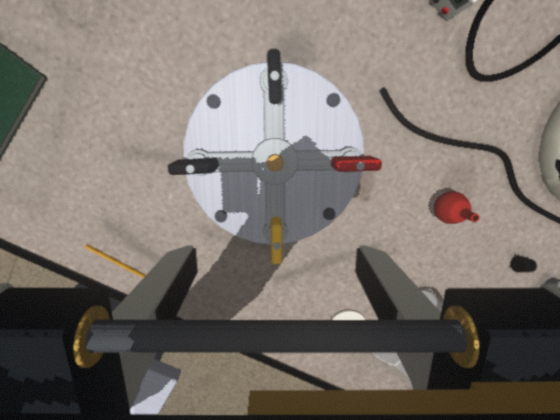

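The picture shows the red bar at (355,162) and the yellow bar at (277,240), both lined up with their arms. The black bars at (274,75) and (193,166) are unchanged, and the gripper is clear. I'm handing the job in.

```bash
python3 -c "
from workcell import robot
print(robot.finish_job())"
```

```text
the job is handed in; nothing more can be done
None
```

I turned the red nut about 79° clockwise, then the yellow nut about 82°, gripping each from above at 30 N. I then lifted the open gripper clear and handed the job in at about 20 s. No verdict is reported.

- **Nut alignment:** In the last wrist picture both bars lie along their arms. The red bar measured about -61° (a second fit, of the whole outline, gave -63.5°) against an estimated arm direction of -58.5°. The yellow bar measured about -151° (second fit -148°) against -148.5°. All of these are within about 5°, and the limit is 16°.
- **Black nuts:** Both still lie along their arms in the last picture, judged by eye only.
- **Forces:** The wrist force readings at the end of each move never went above about 3 N.
- **Disagreement:** My own position estimates for the nuts and the networks' estimates differed by up to about 6 mm. Both grips closed at the expected bar thickness, so it did not matter.

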